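Open the studio's rag bin with its lever

TASK

A blue paint tin has been left on the heavy steel lid of the red rag bin: push it along with your fingers, never lifting or tipping it, past the hinge onto the bin's grey rear shelf, until it stands wholly on the shelf and off the lid. Then press the yellow pad at the long end of the lever down to its rubber stop, so that the short end raises the lid, and finish while still holding the pad down there with the lid open. Raise the lid only through the lever, leave the lever sitting in its bracket, and leave everything else on the bench where it is.

Things in the scene. Friction and masses are not known exactly. Their poses are not given: they have to be found in the camera images.
- bin: Fixed fixture on one base plate: lever bracket, red rag bin, rear shelf. Place and yaw vary. Origin on the bench top right below the lever's pin; y runs from the lever's pad end (y -200 mm) through the bracket (y 0) and bin to the rear shelf, x across, z up; sizes called 'bin frame' are in this frame, in mm. Bin: x -90 to 90, y 125 to 220, open on top, shut by the steel lid.
- tin: Aluminium tin with a blue band and blue lid, 60 mm diameter, 50 mm high, about 0.25 kg, standing loose on the steel lid; origin at the centre of its underside, z up.
- shelf (a point): Centre of the grey rear shelf's flat top, on its surface. Bin frame: y 282, z 109; the shelf spans x -90 to 90, y 226 to 338, 1 mm lower than the lid, so a tin slides straight over the small gap; beyond it a red rail, top at z 122.
- lever: Loose aluminium bar, 22 wide, 10 thick, 325 mm long, 0.3 kg; its brass cross pin (12 mm thick, 90 long) rests in the bracket's open notches. Origin at the pin's centre, axes parallel to the bin frame at rest. Bar at rest slopes 13 deg, long end up: 200 mm to -y to the yellow pad, 110 mm to +y to a greased roller under the lid's edge. Pressed, it turns 26 deg to the stop.
- lever_pin (a point): Centre of the lever's cross pin.
- saddle (a point): Seat of the cross pin in the bracket, fixed, bin frame (0, 0, 113); the pin's centre is here when the lever is seated. Bracket: two grey forked cheeks at x -31 to -21 and 21 to 31, y -22 to 22, up to z 127.
- stop (a point): Top centre of the black rubber stop under the long arm, a fixed post 24 mm in diameter; bin frame (0, -165, 67).
- lever_pad (a point): Centre of the top face of the yellow round pad (48 mm diameter, 12 thick) at the lever's long end. 174 mm above the bench at rest, 84 mm when the lever is on its stop; it moves on an arc about the pin, bin frame y between -190 and -201, so a straight vertical press at x 0, y -197 stays on it. It takes about 3 to 8 N to push down, more on reaching the stop.
- flap (a joint): Angle of the steel lid (heavy, about 1.5 kg, falls shut by its weight): 0 shut, growing as its edge rises; about 0.42 rad when the lever is on its stop.
- flap_lip (a point): Middle of the lid's free edge, on its top face (the edge with the yellow stripe, towards the lever). Lid in the bin frame when shut: x -90 to 90, y 90 (this edge) to 220 (hinge), underside at z 100, flat top at z 110.
- brush_jar: Bystander: white ceramic jar of brushes, 76 mm diameter, about 220 mm high with the brushes; origin under its centre.
- bowl: Bystander: steel bowl, 110 mm diameter, 55 mm high; origin under its centre.
- tube_red: Bystander: paint tube with a red band lying flat, about 95 x 34 x 18 mm; origin under its centre.
- tube_green: Bystander: paint tube with a green band lying flat, about 95 x 34 x 18 mm; origin under its centre.
- tin_yellow: Bystander: tin like the blue one but with a yellow band, standing on the bench, 60 mm diameter, 50 mm high; origin under its centre.
- flat_brush: Bystander: brush lying on the bench; origin under its middle.
- medium: Bystander: white ceramic bottle, 52 mm diameter, 120 mm high; origin under its centre.
Not all that is in view belongs to the job. What is meant by the tin is not orange or pink, and is the smaller of those in its own colour.

How it is judged:
By the outcome, as a careful person would: the job done as asked, in the order asked, and still so for the second after the job is handed in, while the arm keeps its last pose, push and grip.
It also fails if it takes over 48 s, if anything falls off the work surface, if the arm or the gripper's body presses on something with over 40 N, if the wrist force passes 120 N, or if a joint passes its speed limit or range.

ROBOT

A 6-joint arm with a two-finger parallel gripper is mounted at the origin on the work surface. World frame = base frame: x ahead of the robot, y to its left, z up, the work surface at z = 0. Lengths are in m, angles in rad, forces in N, time in s.
With the tool pointing down it reaches from about 0.275 to 0.85 m from the base axis. Payload 5.2 kg.
Tool frame: the origin (TCP) lies at the very end of the fingers, on their centre line; the grasp point (between the pads) lies bot.grasp_offset behind it (bot.grasp_offset is the distance from the TCP to the grasp point, in m); z points along the fingers, y is the line along which they close (so a half turn about z gives the same grasp; the last joint's range is limited). The gripper opens to 85 mm and grips with 20 to 120 N. Pads are 22 mm wide; open, the fingers measure 114 mm over their backs; the gripper's body (76 mm by 85 mm) begins 54 mm behind the grasp point. The pads swing forward as they close: fully open they stand 13 mm farther back than shut.
Start: joints at [-1.404, 0.259, 1.535, -0, 1.348, -0.203], TCP at [0.199, -0.513, 0.231] pointing down, gripper open.
Joint ranges: [-3.14, 3.14], [-0.91, 2.08], [0.19, 2.58], [-1.22, 4.36], [0.22, 2.71], [-3.12, 3.12]. Speed limits (rad/s): [2.57, 2.57, 3.14, 3.14, 3.14, 3.14].

INTERFACE

Orientations are given as a unit quaternion [x, y, z, w].
In Python, from cell import bot gives the robot as it stands. Calls block until the motion is done:
- bot.goto(position, orientation): joint-space move of the TCP to a pose.
- bot.move_straight(position, velocity=0.15, rot=None): straight line of the TCP; rot=None keeps the orientation; velocity is the mean speed in m/s.
- bot.goto_joints(angles): joint-space move.
- bot.gripper_to(opening): opening from 0.0 (shut) to 1.0 (fully open); the grip force is fixed at half the most; returns when the fingers have stopped.
- bot.sleep(seconds).
- bot.ik(position, orientation): joint angles nearest the present ones, or None.
- bot.get_image(name): name is "scene" or "side" or "wrist"; returns a dict with "frame" (480x640x3 uint8, red, green, blue), "depth" (480x640 float32, m along the optical axis (not along the pixel's ray), 0 where there is no reading), "intrinsics" (3x3 intrinsics, pixels), "extrinsics" (4x4, takes a point from camera to world coordinates); the wrist camera has in their place "T_tool_cam" (4x4, takes a point from camera to tool coordinates, whose origin is the TCP and whose axes are the flange's). Camera axes: x right, y up, looking along -z (the intrinsics and any distortion apply to the point x, -y, -z); pixel columns grow to the right and rows downward; lengths in m; the calibration is good to about 2 mm. A picture is of the moment at which its call begins: read the wrist's pose just before it.
A pose or a line that the arm cannot do raises bot.IKError and nothing moves.
- bot.hand_in(): hands the job in; it is judged then, once.
Readings, each from a call of its own:
- bot.current_clock(): time.
- bot.current_qpos(): joint angles.
- bot.current_joint_vel(): joint speeds.
- bot.current_joint_efforts(): joint torques, N m.
- bot.current_tcp_pos(): TCP position.
- bot.current_ee_rot(): TCP orientation.
- bot.current_force(): force on the tool from outside, world axes, zero at the start.
- bot.current_torque(): the same for the moment, N m.
- bot.current_gripper_width(): opening from 0.0 (shut) to 1.0 (fully open).
- bot.current_finger_force(): force on a finger pad.
Only numpy, scipy, OpenCV 4.12 (cv2) and the standard library are available. Lean on these libraries where they do the work, as an engineer would, in place of code of your own. Each camera call takes 0.05 s, during which the arm holds its last target. There are 200 camera calls.

## Working session

There is one attempt and no reset: what is moved stays moved. The work goes in short steps, each a Python script; the robot and the scene stay as the last script left them, time stands still between calls to the robot, and variables do not carry over. Pictures are saved under pics/ and viewed, at most 10 in all, crops included, and the job is handed in when it is done.

```bash
ls; mkdir -p pics; cat > h.py <<'E'
import numpy as np, cv2
from cell import bot
def grab(n):
    d=bot.get_image(n); return d
def cloud(d,T=None):
    K=np.array(d["intrinsics"]);z=d["depth"];T=np.array(d["extrinsics"]) if T is None else T
    v,u=np.mgrid[:480,:640]
    x=(u-K[0,2])/K[0,0]*z;y=-(v-K[1,2])/K[1,1]*z
    P=np.stack([x,y,-z,np.ones_like(z)],-1)@T.T
    return P[...,:3]
E
python3 - <<'E'
from h import *
for n in ("scene","side"):
    d=grab(n); print(n,[k for k in d], np.round(d["intrinsics"],1).tolist(),np.round(d["extrinsics"],3).tolist())
    np.savez(f"pics/{n}0.npz",**{k:np.array(v) for k,v in d.items() if k in("frame","depth","intrinsics","extrinsics")})
    cv2.imwrite(f"pics/{n}0.png",d["frame"][...,::-1])
print(bot.current_clock(),bot.grasp_offset,bot.current_ee_rot())
E
```

```text
pics
scene ['frame', 'depth', 'intrinsics', 'extrinsics'] [[550.7, 0.0, 324.0], [0.0, 550.7, 244.4], [0.0, 0.0, 1.0]] [[0.787, -0.457, 0.414, 1.058], [0.616, 0.575, -0.538, -0.671], [0.008, 0.679, 0.735, 1.012], [0.0, 0.0, 0.0, 1.0]]
side ['frame', 'depth', 'intrinsics', 'extrinsics'] [[495.8, 0.0, 316.6], [0.0, 495.8, 240.2], [0.0, 0.0, 1.0]] [[-0.668, 0.499, -0.552, -0.109], [-0.744, -0.43, 0.512, 0.61], [0.018, 0.753, 0.658, 0.918], [0.0, 0.0, 0.0, 1.0]]
0.1 0.0187 [ 9.82955939e-01  1.83839195e-01  1.00334605e-05 -8.79066338e-04]
```

View pics/scene0.png

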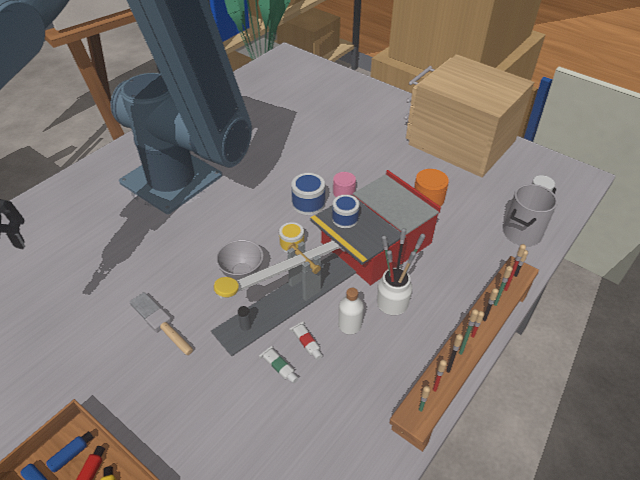

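View pics/side0.png

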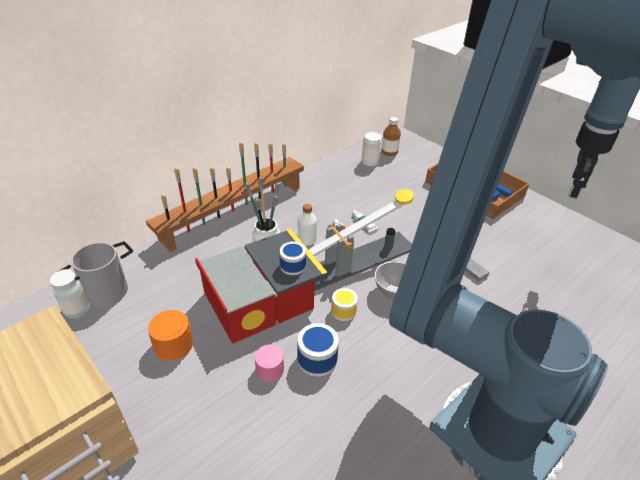

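The scene view shows the small blue tin on the lid at (345,208), the lever pad at (227,287), the yellow lid stripe at about (340,238) and the grey shelf at (397,205). In the side view the tin is at (292,257), the pad at (404,196) and the shelf at (240,280). Next I'll measure these by colour plus depth.

```bash
python3 - <<'E'
from h import *
for n in ("scene","side"):
    d=dict(np.load(f"pics/{n}0.npz")); P=cloud(d); hsv=cv2.cvtColor(d["frame"],cv2.COLOR_RGB2HSV); H,S,V=cv2.split(hsv); z=P[...,2]
    def blobs(name,m,mina=25):
        c,l,st,ce=cv2.connectedComponentsWithStats(m.astype(np.uint8))
        for i in range(1,c):
            if st[i,4]<mina: continue
            Q=P[l==i]; md=np.median(Q,0)
            (cx,cy),r=cv2.minEnclosingCircle(Q[:,:2].astype(np.float32))
            print(n,name,st[i,4],"px",ce[i].round(0),"med",md.round(3),"circ",round(cx,4),round(cy,4),round(r,4),"mean",Q.mean(0).round(4))
            
            if name in("stripe",): 
                b=cv2.boxPoints(cv2.minAreaRect(Q[:,:2].astype(np.float32)));print(b.round(3).tolist())
    W=(P[...,0]>.1)&(P[...,0]<.9)&(abs(P[...,1])<.6)
    yel=(H>20)&(H<33)&(S>150)&(V>120)
    blobs("pad",W&yel&(z>.163)&(z<.185))
    blobs("stripe",W&yel&(z>.105)&(z<.116))
    blobs("bluetop",W&(H>100)&(H<130)&(S>120)&(z>.04)&(z<.2))
    g=W&(S<60)&(z>.104)&(z<.115)
    g=cv2.morphologyEx(g.astype(np.uint8),cv2.MORPH_OPEN,np.ones((5,5)))
    c,l,st,ce=cv2.connectedComponentsWithStats(g)
    for i in range(1,c):
        if st[i,4]>300:
            Q=P[l==i]; b=cv2.minAreaRect(Q[:,:2].astype(np.float32)); print(n,"flat",st[i],np.median(Q,0).round(4),b,cv2.boxPoints(b).round(3).tolist())
E
```

```text
scene pad 368 px [226. 286.] med [ 0.505 -0.263  0.174] circ 0.5035 -0.2604 0.0241 mean [ 0.5051 -0.2626  0.1738]
scene stripe 295 px [339. 239.] med [0.567 0.023 0.112] circ 0.5609 0.0264 0.0896 mean [0.5655 0.0234 0.1117]
[[0.47200000286102295, 0.035999998450279236], [0.6460000276565552, -0.0010000000474974513], [0.6499999761581421, 0.014000000432133675], [0.4749999940395355, 0.050999999046325684]]
scene bluetop 304 px [308. 183.] med [0.362 0.161 0.074] circ 0.3622 0.1608 0.033 mean [0.3625 0.1608 0.0741]
scene bluetop 84 px [305. 200.] med [0.385 0.122 0.053] circ 0.3775 0.1328 0.0327 mean [0.3827 0.124  0.052 ]
scene bluetop 187 px [345. 203.] med [0.537 0.082 0.162] circ 0.5377 0.0828 0.022 mean [0.5376 0.0828 0.1615]
scene bluetop 134 px [343. 219.] med [0.552 0.056 0.137] circ 0.5462 0.0656 0.0225 mean [0.5506 0.0578 0.1365]
scene flat [ 340  176   96   82 3965] [0.6043 0.1653 0.11  ] ((0.584808349609375, 0.14659741520881653), (0.23647645115852356, 0.18304450809955597), 78.6385726928711) [[0.47200000286102295, 0.04899999871850014], [0.6510000228881836, 0.013000000268220901], 
[... 1177 characters left out ...]
16 mean [0.3384 0.1876 0.049 ]
side flat [ 201  232  120   80 4597] [0.5846 0.1703 0.1088] ((0.5857446789741516, 0.14547041058540344), (0.23233063519001007, 0.186995267868042), 77.77364349365234) [[0.4699999988079071, 0.052000001072883606], [0.652999997138977, 0.012000000104308128], [0.7020000219345093, 0.23899999260902405], [0.5189999938011169, 0.27900001406669617]]
side flat [ 50 270  23  17 326] [0.8487 0.5033 0.1092] ((0.8517748117446899, 0.5024118423461914), (0.0471537746489048, 0.05708581954240799), 63.292057037353516) [[0.8159999847412109, 0.49399998784065247], [0.8669999837875366, 0.4690000116825104], [0.8880000114440918, 0.5109999775886536], [0.8370000123977661, 0.5360000133514404]]
```

```bash
cat >> h.py <<'E'
th=np.radians(-11.7); XD=np.array([np.cos(th),np.sin(th)]); YD=np.array([-np.sin(th),np.cos(th)]); O=np.array([.5413,-.0703])
def W(x,y,z): p=O+XD*x+YD*y; return [p[0],p[1],z]
def B(p): r=np.array(p)[:2]-O; return np.array([r@XD,r@YD])
def Q(a): a=np.radians(a)/2; return [np.cos(a),np.sin(a),0,0]
QA=Q(78.3); QB=Q(-101.7)
E
python3 - <<'E'
from h import *
for q in (QA,QB):
    for p in (W(-.034,.09,.28),W(-.034,.09,.117),W(-.034,.249,.117),W(0,-.197,.08)):
        j=bot.ik(p,q); print(None if j is None else np.round(j,2))
print(B([.5378,.083]))
bot.gripper_to(.4)
p=bot.current_tcp_pos(); bot.move_straight([p[0],p[1],.29],.25)
j=bot.ik(W(-.034,.088,.28),QA); q=QA
if j is None or abs(j[5])>2.6: q=QB
bot.goto(W(-.034,.088,.28),q)
print(bot.current_clock(),bot.current_tcp_pos(),bot.current_qpos(),bot.current_force(),bot.current_gripper_width())
bot.move_straight(W(-.034,.088,.123),.15)
print(bot.current_clock(),bot.current_tcp_pos(),bot.current_force())
d=grab("side"); f=d["frame"][150:390,130:450]; cv2.imwrite("pics/side1.png",cv2.resize(f,None,fx=2,fy=2)[...,::-1])
E
```

```text
[-0.16  0.19  1.51 -0.    1.45  0.04]
[-0.16  0.32  1.75 -0.    1.07  0.04]
[ 0.12  0.42  1.6  -0.    1.12  0.33]
[-0.68  0.43  1.69 -0.    1.02 -0.48]
[-0.16  0.19  1.51 -0.    1.45 -3.1 ]
[-0.16  0.32  1.75 -0.    1.07 -3.1 ]
[ 0.12  0.42  1.6  -0.    1.12 -2.81]
[-0.68  0.43  1.69 -0.    1.02  2.67]
[-0.03451457  0.1494051 ]
3.275 [0.52597001 0.02184116 0.27994932] [-1.70341271e-01  1.87303095e-01  1.50795065e+00 -3.22079175e-04
  1.44630537e+00  3.53272874e-02] [ 0.14127208 -0.47368591 -0.65142026] 0.39677333494176226
4.475 [0.52651449 0.02258138 0.12379001] [ 0.00514157  0.58361513 -0.24768749]
```

View pics/side1.png

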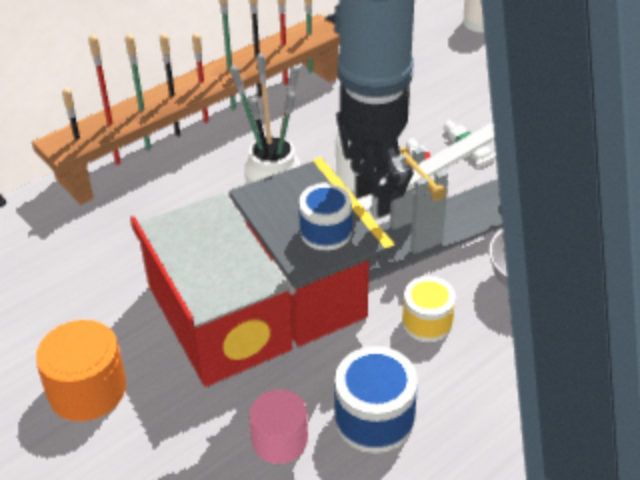

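The fingers stand just behind the tin at (325,215) in the crop, near the yellow stripe and clear of everything else. Pushing now.

```bash
python3 - <<'E'
from h import *
bot.move_straight(W(-.034,.088,.119),.1); print(bot.current_force())
for y in (.13,.19,.249):
    bot.move_straight(W(-.034,y,.119),.06); print(bot.current_clock(),B(bot.current_tcp_pos()),bot.current_force())
d=grab("side"); P=cloud(d); h=cv2.cvtColor(d["frame"],cv2.COLOR_RGB2HSV)
m=(h[...,0]>100)&(h[...,0]<130)&(h[...,1]>120)&(P[...,2]>.155)&(P[...,2]<.17)&(P[...,0]>.4)&(P[...,0]<.8)
q=P[m]; print(len(q),cv2.minEnclosingCircle(q[:,:2].astype(np.float32)),B(np.median(q,0)),np.median(q[:,2]))
f=d["frame"][150:390,130:450]; cv2.imwrite("pics/side2.png",cv2.resize(f,None,fx=2,fy=2)[...,::-1])
E
```

```text
[ 0.26634414 -0.06461888 -0.09275377]
5.625 [-0.03413189  0.13028785] [0.05307234 0.01618571 0.34395676]
6.775 [-0.0341087   0.19026706] [-0.65207614  0.14089428  0.66241302]
7.9083 [-0.03391607  0.24898927] [ 0.60645235 -0.12797826 -0.39305202]
217 ((0.5661521553993225, 0.21689404547214508), 0.022324860095977783) [-0.03460795  0.28527837] 0.15921662415644733
```

View pics/side2.png

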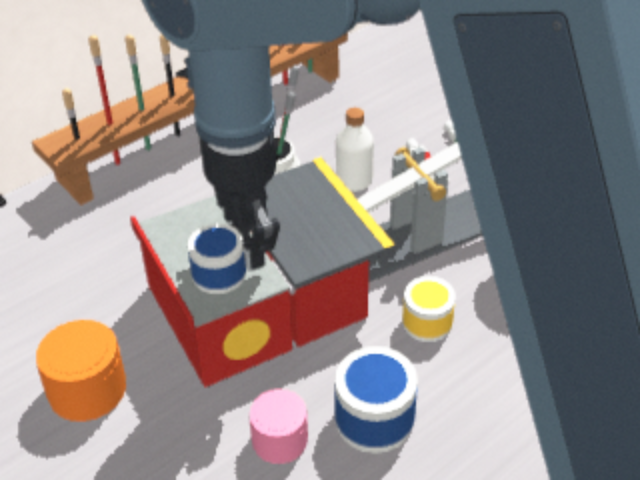

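The tin stands upright wholly on the shelf, at bin (-34, 286) mm, and is off the lid. Next I'll back off and press the pad.

```bash
python3 - <<'E'
from h import *
bot.move_straight(W(-.034,.235,.119),.1); bot.move_straight(W(-.034,.235,.28),.2)
bot.gripper_to(0.0)
bot.goto(W(0,-.197,.28),QA); bot.move_straight(W(0,-.197,.19),.15)
print(bot.current_clock(),B(bot.current_tcp_pos()),B([.503,-.2575]),bot.current_force(),bot.current_gripper_width())
for z in (.165,.14,.115,.095,.088,.084,.082,.080,.078):
    bot.move_straight(W(0,-.197,z),.06 if z>.09 else .03); f=bot.current_force(); p=bot.current_tcp_pos()
    print(z,bot.current_clock(),B(p),p[2],np.round(f,1))
    if f[2]>22: break
bot.sleep(.5); print(bot.current_tcp_pos(),bot.current_force())
for n in("scene","side"):
    d=grab(n); r=(slice(140,380),slice(180,500)) if n=="scene" else (slice(150,390),slice(130,450))
    cv2.imwrite(f"pics/{n}3.png",cv2.resize(d["frame"][r],None,fx=2,fy=2)[...,::-1])
E
```

```text
11.975 [ 0.00062173 -0.1968273 ] [ 0.00045755 -0.19107726] [-0.01669824 -0.36895314  0.0452129 ] -0.002031704133677656
0.165 12.5417 [ 6.39917035e-05 -1.97052881e-01] 0.16506074300995635 [ 0.1 -0.8  3.7]
0.14 13.1083 [-0.00022387 -0.19691304] 0.1399459230873918 [-1.  -2.   3.2]
0.115 13.675 [-0.0002602  -0.19660399] 0.11482060847220385 [-0.9 -2.   1.2]
0.095 14.1583 [-0.00038567 -0.19642796] 0.09461822668646838 [-0.1  1.4  1.7]
0.088 14.5417 [-8.61347376e-05 -1.97047420e-01] 0.08774409494895159 [-0.5 -0.3  1.3]
0.084 14.825 [ 0.00042554 -0.19712282] 0.08585435226648375 [-2.7  3.8 14.5]
0.082 15.075 [ 0.00058259 -0.19712033] 0.08546318834644936 [-6.2  5.9 27.1]
[ 0.50188758 -0.26345959  0.08547548] [-6.16847375  6.00225096 25.59736969]
```

View pics/scene3.png

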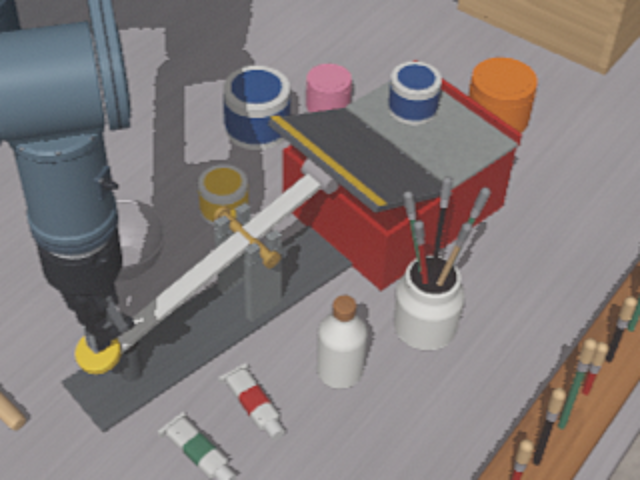

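View pics/side3.png

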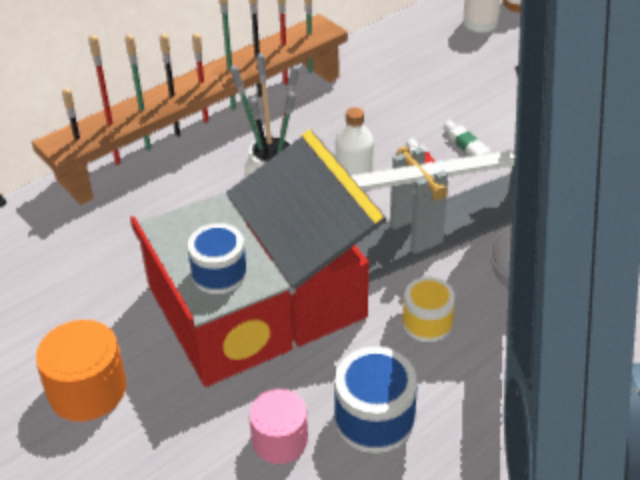

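The lid is open, with its stripe raised at (330,160) in the scene crop. The pin sits in the bracket at (247,238), the tin is on the shelf at (415,92), and the pad is held on its stop at 26 N.

```bash
python3 -c "
from cell import bot
print(bot.current_force()); print(bot.hand_in())"
```

```text
[-5.47927113  5.99152293 26.09744128]
the job is handed in; nothing more can be done
None
```

I handed the job in at about 16 s of the 48 s allowed: the blue tin stands wholly on the rear shelf, and the arm is holding the pad on its stop at about 26 N with the lid open and the lever seated in its bracket.

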